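Bayonet plug into the spring-loaded test cell

ROBOT

A 6-joint arm with a two-finger parallel gripper is mounted at the origin on the work surface. World frame = base frame: x ahead of the robot, y to its left, z up, the work surface at z = 0. Lengths are in m, angles in rad, forces in N, time in s.
With the tool pointing down it reaches from about 0.325 to 0.9 m from the base axis. Payload 6.1 kg.
Tool frame: the origin (TCP) lies between the finger pads; the fingertips stand 8 mm ahead of it and the grasp point (between the pads) lies 11 mm behind it (nose_length is the distance from the TCP to the fingertips, in m); z points along the fingers, y is the line along which they close (so a half turn about z gives the same grasp; the last joint's range is limited). The gripper opens to 85 mm and grips with 20 to 120 N. Pads are 22 mm wide; open, the fingers measure 114 mm over their backs; the gripper's body (76 mm by 85 mm) begins 54 mm behind the grasp point. The pads swing forward as they close: fully open they stand 13 mm farther back than shut.
Start: joints at [1.073, 0.22, 1.526, -0, 1.395, -0.126], TCP at [0.227, 0.582, 0.239] pointing down, gripper open.
Joint ranges: [-2.98, 2.98], [-0.91, 2.08], [0.09, 2.57], [-1.24, 4.39], [0.2, 2.65], [-2.68, 2.68]. Speed limits (rad/s): [2.57, 2.57, 3.01, 3.14, 3.14, 3.14].

INTERFACE

Orientations are given as a unit quaternion [x, y, z, w].
In Python, from rig import * gives the robot as it stands.
- The arm moves only by the shell command python3 -m handwheel 'ROWS'. ROWS is JSON, one flat list of numbers, 7 for each row, row after row: the turn, a rotation vector about the tool's x, y, z in degrees, then the shift along the tool's x, y, z in cm, then the finger opening in cm, from 0 to 8.54. In form: [rx, ry, rz, dx, dy, dz, claw, rx, ry, rz, dx, dy, dz, claw, ...]. A call has 1 to 20 rows; each row shifts and turns the commanded pose from where the row before left it, along the tool's axes as they then stand; what a row does not reach is not made up. A row lasts 1/8 s, in which the tool goes at most 62.5 mm and 10.7 degrees, less where a joint would pass 70% of its speed; a pose out of reach is approached as far as the arm can. A call with a gripper value outside its range is refused whole. The fingers move at their own pace and stop on an object; the grip force is fixed at half the most. Time passes only in rows, so rows that do not move let the fingers close. It gives the time, the measured TCP pose, the force, the opening and the grip force at its end, in the units of the state.
- get_state(): the state, without advancing time (a new reading comes with each control period).
- camera(name): name is "side" or "top" or "wrist"; returns (picture, depth): 384x512x3 uint8, red, green, blue; 384x512 float32, m along the optical axis (not along the pixel's ray), 0 where there is no reading.
- camera_params(name): a dict with "intrinsics" (3x3 intrinsics, pixels), "R" (3x3) and "t" (3): a world point X has camera coordinates R X + t. Camera axes: x right, y down, z forward; pixel columns grow to the right and rows downward; lengths in m; the calibration is good to about 2 mm. A picture is of the moment at which its call begins: read the wrist's pose just before it. camera_params takes no time and is no camera call; for the wrist camera it gives the pose at the moment of the call.
- job_done(): hands the job in; it is judged then, once.
Trained networks look in the newest picture that a camera, given by its name, has taken for a name from the list of things; names that differ only in an ending like _2 or _b are one class to them, and where a whole thing is asked for, a point or a joint stands for the part that bears it (a point fixed in the world has none). Each returns a list of dicts, best first, with "score" (0 to 1); they miss things now and then, are a little off and sometimes report something else, mostly with a low value. They report only what shows in the picture. A call takes as long as a camera call. They do not tell look-alikes from the thing itself.
- boxes_of(camera, query): "position" ([column, row] in pixels, amid what is visible of it).
The state is a dict: "clock": time; "joint_pos": joint angles; "dq": joint speeds; "tau": joint torques, N m; "tool_pos": TCP position; "eef_rot": TCP orientation; "wrist_force": force on the tool from outside, world axes, zero at the start; "wrist_torque": the same for the moment, N m; "width": finger opening in m; "grip_force": force on a finger pad.
Only numpy, scipy, OpenCV 4.12 (cv2) and the standard library are available. Lean on these libraries where they do the work, as an engineer would, in place of code of your own. Each camera call takes 0.05 s, during which the arm holds its last target. There are 200 camera calls.

TASK

Take the black-handled bayonet plug off its blue parking collar, push its two lugs down through the two notches in the ring on top of the yellow test cell, and, pressing against the spring inside, twist it a quarter turn clockwise (seen from above), so that the bar of the handle ends pointing at the red dots. Finish holding it there: the program ends with the gripper still gripping the handle and pressing the plug fully home, its flange down on the ring, without letting go. Leave the tin, the jar and the spatula where they are.

Things in the scene. Friction and masses are not known exactly. Their poses are not given: they have to be found in the camera images.
- plug: Loose bayonet plug, about 0.18 kg, 61 mm tall, upright in the blue collar at the start. Origin: centre of its underside; z up its axis, x along the handle's bar and both lugs. Upwards: steel nose, radius 11 mm, tapered foot (0-10 mm); shaft, radius 14 mm (10-27 mm); aluminium flange, radius 27 mm (27-33 mm); black bar handle (33-61 mm). A half turn about z leaves it the same.
- plug_lugs (a point): Point on the plug's axis 10 mm above its underside, level with the lugs' undersides. Two brass lugs stand out at the plug's +x and -x: 6 mm high, 8 mm wide along y, reaching 23 mm from the axis; their tops are 11 mm below the flange's underside.
- plug_seat (a point): Point on the plug's axis at the underside of its flange, 27 mm above the plug's underside; it meets point cell_mouth when the plug is fully home. Axes as the plug's.
- plug_grip (a point): The place to grip, from above: point on the plug's axis in the black bar handle, 50 mm above the plug's underside, 17 mm above the flange's top and 11 mm below the handle's top. The bar is 46 mm long along the plug's x, 14 mm thick along y (the fingers close along y), with a white line along its top. Axes as the plug's.
- park: Fixed blue parking collar, a ring of 30 mm radius, 12 mm high, hole of 13 mm radius; origin at the centre of its underside on the bench. The plug's nose stands in the hole and its lugs rest on the collar, so lifting it 12 mm frees it.
- cell: Fixed yellow test cell. Origin: on the barrel's axis at the bench; z up. Foot 230 x 140 mm, 25 mm high, from 75 mm on the -x side of the axis to 155 mm on the +x side; upright barrel of 40 mm radius, top at 120 mm; readout box 100 mm high, 95 to 150 mm from the axis on the +x side.
- cell_mouth (a point): Centre of the ring's top face, 120 mm above the bench; axes as the cell's. Aluminium ring, 6 mm thick, opening of 17 mm radius, with two notches 14 mm wide out to 26 mm from the axis at +x and -x (white dots); red dots at +y and -y. The plug enters with its x along the cell's x, either way round; turned a quarter clockwise its x lies along the cell's y.
- cell_chamber (a point): Point on the axis 6 mm below the ring's top, where a round chamber of 26 mm radius begins. The lugs are through, and the plug can turn, when its flange is less than 5 mm above the ring; stops let it turn clockwise only, by 98 degrees at most. Let go once turned, the spring lifts it 5 mm until the lugs catch under the ring.
- follower (a joint): Travel (m) of the brass spring follower in the chamber: 0 at rest, growing as the plug's nose presses it down, 0.010 when the plug is fully home. It meets the nose when the flange is still 10 mm above the ring, and pushes up with 3.5 N at first, 10.5 N when home (0.7 N per mm).
- tin: Bystander: aluminium sample tin, 60 mm across, 42 mm high; origin at the centre of its underside.
- jar: Bystander: amber glass jar with black lid, 50 mm across, 75 mm high; origin at the centre of its underside.
- spatula: Bystander: narrow steel spatula with black handle, 200 mm long, 18 mm wide, 10 mm high, lying flat on the bench; origin midway along its underside, x along its length towards the blade.
Not all that is in view belongs to the job. Of the things that look like the park, the largest one is meant.

How it is judged:
On the way, in this order (a step that is already met when the one before it is completed fails the run):
1. the plug is lifted clear of the parking collar (z of plug in the frame of park above 0.03 m), for 0.1 s.
2. the plug is pushed in, its lugs passing down through the notches (flange less than 7 mm above the ring, handle along the white dots) (horizontal distance between plug_seat and cell_mouth below 0.006 m and z of plug_seat in the frame of cell_mouth below 0.007 m and angle between the x axis of plug and the x axis of cell, either way round below 0.4 rad), for 0.05 s.
At the end, for the whole second after the job is handed in: Plug in the cell, centred within 6 mm, upright within 0.1 rad, a quarter turn from the notches (within 15 degrees), flange pressed to less than 2.5 mm above the ring (let go, it rises to 5 mm), still, and gripped with over 1 N; tin, jar and spatula moved less than 25 mm (horizontal distance between plug_seat and cell_mouth below 0.006 m and z of plug_seat in the frame of cell_mouth below 0.0025 m and angle between the x axis of plug and the x axis of cell, either way round above 1.31 rad and angle between plug's own z axis and vertical below 0.1 rad and contact force between the fingers and plug above 1 N and linear speed of plug below 0.02 m/s and distance of each of tin, jar, spatula from where it was at the start of the episode below 0.025 m); the arm keeps its last pose, push and grip.
It fails at once if the tin is disturbed (moved more than 25 mm) (distance of tin from where it was at the start of the episode above 0.025 m).
It fails at once if the jar is disturbed (moved more than 25 mm) (distance of jar from where it was at the start of the episode above 0.025 m).
It fails at once if the spatula is disturbed (moved more than 25 mm) (distance of spatula from where it was at the start of the episode above 0.025 m).
It also fails if it takes over 51 s, if anything falls off the work surface, if the arm or the gripper's body presses on something with over 40 N, if the wrist force passes 120 N, or if a joint passes its speed limit or range.

## Working session

There is one attempt and no reset: what is moved stays moved. The work goes in short steps, Python scripts to look and compute and a shell command to move; the robot and the scene stay as the last step left them, time stands still between calls to the robot, and variables do not carry over. Pictures are saved under pics/ and viewed, at most 10 in all, crops included, and the job is handed in when it is done.

```bash
mkdir -p pics; cat > h.py <<'E'
from rig import *
import numpy as np, cv2
def save(n,im): cv2.imwrite('pics/'+n,cv2.cvtColor(im,cv2.COLOR_RGB2BGR))
def w(P,u,v,d):
    K=np.array(P['intrinsics']);c=d*np.linalg.inv(K)@[u,v,1]
    return np.array(P['R']).T@(c-np.array(P['t']))
def atz(P,u,v,z):
    K=np.array(P['intrinsics']);R=np.array(P['R']).T;o=-R@np.array(P['t']);r=R@np.linalg.inv(K)@[u,v,1]
    return o+r*(z-o[2])/r[2]
E
python3 - <<'E'
from h import *
t,dt=camera('top');s,ds=camera('side')
big=np.vstack([t]);save('top.png',t);save('side.png',s)
for cam,D in(('top',dt),('side',ds)):
  P=camera_params(cam)
  for q in['plug','park','cell','tin','jar','spatula','plug_grip']:
    for b in boxes_of(cam,q)[:4]:
      u,v=b['position'];d=D[int(v),int(u)];print(cam,q,round(b['score'],2),np.round([u,v]),np.round(w(P,u,v,d),3))
print(get_state()['tool_pos'],get_state()['eef_rot'])
E
```

```text
top plug 0.64 [352. 196.] [ 0.585 -0.177  0.121]
top plug 0.57 [185. 212.] [0.53  0.223 0.068]
top park 0.59 [156. 204.] [0.555 0.308 0.009]
top park 0.52 [188. 173.] [0.645 0.235 0.002]
top park 0.4 [194. 222.] [0.515 0.207 0.015]
top cell 0.58 [355. 194.] [ 0.589 -0.183  0.118]
top tin 0.68 [275. 266.] [ 0.415 -0.005  0.044]
top jar 0.59 [280. 159.] [ 0.676 -0.005  0.076]
top spatula 0.6 [295. 124.] [ 0.795 -0.041  0.009]
top plug_grip 0.72 [189. 213.] [0.53  0.214 0.066]
side plug 0.68 [276. 285.] [0.53  0.237 0.047]
side park 0.97 [263. 339.] [0.541 0.325 0.   ]
side park 0.79 [271. 300.] [0.537 0.252 0.012]
side park 0.67 [222. 292.] [0.637 0.246 0.   ]
side cell 0.65 [272. 140.] [ 0.596 -0.18   0.034]
side tin 0.73 [338. 202.] [0.42  0.006 0.039]
side jar 0.61 [224. 186.] [0.678 0.023 0.062]
side spatula 0.98 [186. 181.] [ 0.789 -0.029  0.004]
side plug_grip 0.65 [341. 203.] [0.414 0.012 0.041]
side plug_grip 0.55 [276. 284.] [0.53  0.236 0.047]
[0.2270409  0.58229234 0.23931717] [ 1.84830698e-01  9.82770376e-01  8.44745952e-06 -1.54672094e-05]
```

View pics/top.png

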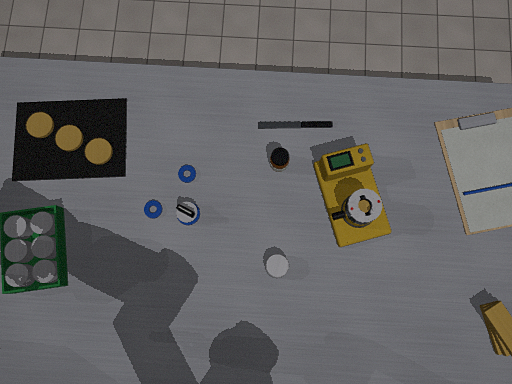

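View pics/side.png

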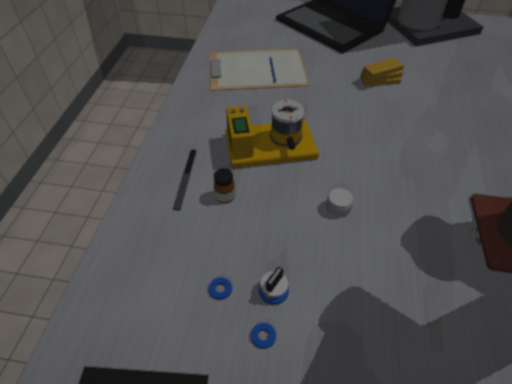

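The top view shows three blue rings. Two small empty ones are at (153,209) and (187,173), and a larger one at (187,211) has the plug standing in it. The cell is at (360,205) with its ring on top, the tin at (277,266), the jar at (280,158) and the spatula at (295,124). The ring under the plug fits the description because it is the largest and it holds the plug. I'll check this in a crop.

```bash
python3 - <<'E'
from h import *
t,d=camera('top');P=camera_params('top')
a=cv2.resize(t[160:235,135:210],(400,400),interpolation=cv2.INTER_CUBIC)
b=cv2.resize(t[180:230,335:385],(400,400),interpolation=cv2.INTER_CUBIC)
save('crop.png',np.hstack([a,b]))
# handle top: depth z
K=np.array(P['intrinsics']);R=np.array(P['R']).T;o=-R@np.array(P['t']);print(o)
vv,uu=np.mgrid[0:384,0:512]
W=np.array([w(P,u,v,z) for u,v,z in zip(uu.ravel(),vv.ravel(),d.ravel())]).reshape(384,512,3)
np.save('W.npy',W)
def blob(m,n):
    p=W[m];c=p[:,:2].mean(0);U,S,V=np.linalg.svd(p[:,:2]-c);print(n,len(p),c,cv2.minAreaRect(p[:,:2].astype('f4')),np.degrees(np.arctan2(V[0,1],V[0,0])),p[:,2].mean())
roi=lambda x,y,r:(np.hypot(W[...,0]-x,W[...,1]-y)<r)
blob(roi(.53,.218,.05)&(W[...,2]>.058),'handle')
blob(roi(.53,.218,.05)&(W[...,2]>.032)&(W[...,2]<.052),'flange')
blob(roi(.56,-.2,.07)&(W[...,2]>.112),'ring')
blob((abs(W[...,0]-.6)<.2)&(abs(W[...,1]+.2)<.14)&(W[...,2]>.015)&(W[...,2]<.032),'foot')
E
```

```text
[0.36023539 0.02761838 1.22268808]
handle 99 [0.53630076 0.22409359] ((0.5366837382316589, 0.22471654415130615), (0.045180078595876694, 0.013557436875998974), 66.24637603759766) -114.21445618235923 0.06285567972701189
flange 236 [0.53467813 0.22370544] ((0.536217987537384, 0.2248241901397705), (0.05148657411336899, 0.05134284496307373), 49.23731231689453) 152.855515327643 0.036269655429079506
ring 713 [ 0.56428331 -0.20637147] ((0.5647704601287842, -0.2066248655319214), (0.07729171216487885, 0.07933615148067474), 29.768585205078125) -57.775667978233926 0.12016586680071989
foot 2473 [ 0.57803764 -0.19158755] ((0.6563425064086914, -0.17592976987361908), (0.34247350692749023, 0.1413508951663971), 18.714927673339844) -152.93254756640818 0.024960695490428328
```

View pics/crop.png

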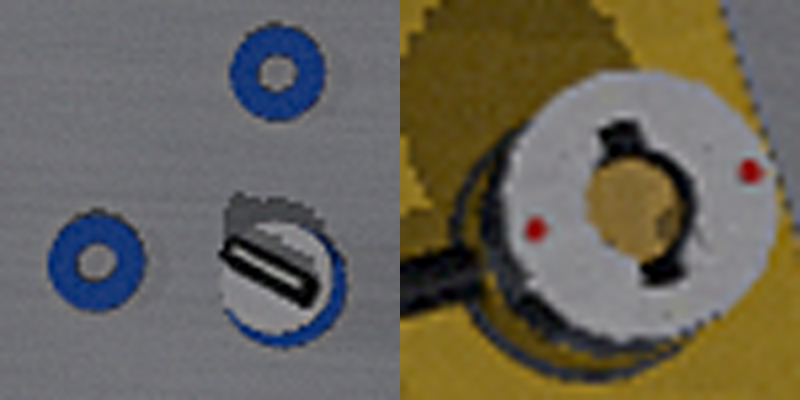

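The crop confirms it: the plug stands on the largest blue ring, and the two empty rings are smaller. The ring notches are at crop (620,135) and (660,270), and the red dots at (535,230) and (750,170). Next I move above the plug and turn the tool.

```bash
python3 -m handwheel '[0,0,0,-3.49,-1.84,0,8.5,0,0,0,-3.49,-1.84,0,8.5,0,0,0,-3.49,-1.84,0,8.5,0,0,0,-3.49,-1.84,0,8.5,0,0,0,-3.49,-1.84,0,8.5,0,0,0,-3.49,-1.84,0,8.5,0,0,0,-3.49,-1.84,0,8.5,0,0,0,-3.49,-1.84,0,8.5,0,0,0,-3.49,-1.84,0,8.5,0,0,0,-3.49,-1.84,0,8.5,0,0,0,-3.49,-1.84,0,8.5,0,0,0,-3.49,-1.84,0,8.5]'
python3 -m handwheel '[0,0,-9.7,0,0,0,8.5,0,0,-9.7,0,0,0,8.5,0,0,-9.7,0,0,0,8.5,0,0,-9.7,0,0,0,8.5,0,0,-9.7,0,0,0,8.5,0,0,-9.7,0,0,0,8.5,0,0,-9.7,0,0,0,8.5,0,0,-9.7,0,0,0,8.5,0,0,-9.7,0,0,0,8.5,0,0,0,0,0,0,8.5]'
cat >> h.py <<'E'
from scipy.spatial.transform import Rotation as Ro
def axes():
    s=get_state();R=Ro.from_quat(s['eef_rot']).as_matrix()
    return np.array(s['tool_pos']),R
def cloud(cam):
    im,d=camera(cam);P=camera_params(cam);K=np.array(P['intrinsics'])
    vv,uu=np.mgrid[0:384,0:512];c=np.linalg.inv(K)@np.stack([uu,vv,np.ones_like(uu)]).reshape(3,-1)*d.reshape(1,-1)
    return im,((np.array(P['R']).T@(c-np.array(P['t'])[:,None])).T.reshape(384,512,3))
E
python3 - <<'E'
from h import *
im,W=cloud('wrist');save('w1.png',im)
p,R=axes();print(p,np.degrees(np.arctan2(R[1],R[0])),R[2])
r=np.hypot(W[...,0]-.5365,W[...,1]-.2245)<.045
m=r&(W[...,2]>.055)&(W[...,2]<.075)
q=W[m];print(len(q),q.mean(0),cv2.minAreaRect(q[:,:2].astype('f4')))
m=r&(W[...,2]>.030)&(W[...,2]<.042);q=W[m];print(len(q),cv2.minEnclosingCircle(q[:,:2].astype('f4')))
E
```

```text
clock: 2.35
tool_pos: [0.5378, 0.2234, 0.2395]
eef_rot: [0.185, 0.983, 0.0, 0.0]
wrist_force: [0.6, -0.5, 0.5]
width: 0.085
grip_force: 0.0
clock: 3.6
tool_pos: [0.537, 0.2244, 0.2394]
eef_rot: [-0.544, 0.839, -0.0, 0.0]
wrist_force: [0.3, 0.3, -0.7]
width: 0.0852
grip_force: 0.0
[0.53703508 0.22442393 0.23933487] [-114.20075365  155.7992462     9.6307563 ] [-4.10282298e-05 -6.12143861e-05 -9.99999997e-01]
576 [0.53655581 0.22231198 0.06241774] ((0.5369107127189636, 0.2236819714307785), (0.0460343062877655, 0.013723182491958141), 65.52976989746094)
1167 ((0.5369739532470703, 0.2235545665025711), 0.026962995529174805)
```

View pics/w1.png

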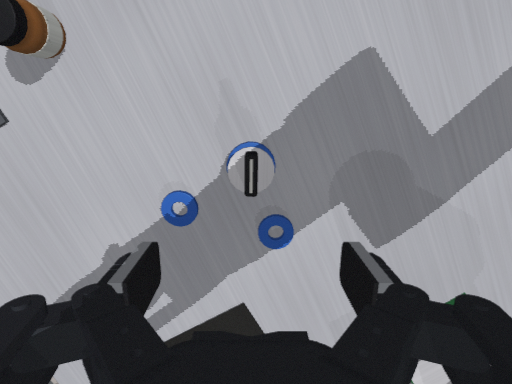

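The wrist view shows the handle at (251,174), lined up with the tool and within 1 mm. I descend and grip.

```bash
python3 -m handwheel '[0,0,0,0,0,4,6,0,0,0,0,0,4,6,0,0,0,0,0,4,6,0,0,0,0,0,4,6,0,0,0,0,0,2,6,0,0,0,0,0,1.4,6,0,0,0,0,0,0,6,0,0,0,0,0,0,0,0,0,0,0,0,0,0,0,0,0,0,0,0,0,0,0,0,0,0,0,0,0,0,0,0,0,0,0,0,0,0,0,0,0,0]'
```

```text
clock: 5.28
tool_pos: [0.5379, 0.2247, 0.0465]
eef_rot: [-0.545, 0.839, -0.0, 0.001]
wrist_force: [-1.1, 0.5, 5.8]
width: 0.0124
grip_force: 60.8
```

```bash
python3 -m handwheel '[0,0,0,0,0,-2,0,0,0,0,0,0,-3.5,0,0,0,0,0,0,-4,0,0,0,0,0,0,-4,0,0,0,0,0,0,-4,0,0,0,0,0,0,-2,0,0,0,0,0,0,0,0]'
python3 -m handwheel '[0,0,0,3.06,-1.61,0,0,0,0,0,3.06,-1.61,0,0,0,0,0,3.06,-1.61,0,0,0,0,0,3.06,-1.61,0,0,0,0,0,3.06,-1.61,0,0,0,0,0,3.06,-1.61,0,0,0,0,0,3.06,-1.61,0,0,0,0,0,3.06,-1.61,0,0,0,0,0,3.06,-1.61,0,0,0,0,0,3.06,-1.61,0,0,0,0,0,0,0,0,0]'
cat >> h.py <<'E'
def cell(im,W,tag):
    r=np.hypot(W[...,0]-.5645,W[...,1]+.2065)<.06
    m=r&(abs(W[...,2]-.12)<.004)
    q=W[m][:,:2].astype('f4')
    h=cv2.convexHull(q)[:,0] if len(q) else q
    print(tag,'ring',len(q),cv2.minEnclosingCircle(q) if len(q) else 0, cv2.fitEllipse(h) if len(h)>5 else 0)
    i=im.astype(int);red=r&(i[...,0]>110)&(i[...,1]<70)&(i[...,2]<70)&(W[...,2]>.11)
    n,l,st,c=cv2.connectedComponentsWithStats(red.astype('u1'))
    D=[W[l==k].mean(0) for k in range(1,n) if st[k,4]>2];print('red',np.round(D,4))
    if len(D)==2:
        e=D[0]-D[1];print('mid',(D[0]+D[1])/2,'cellx deg',(np.degrees(np.arctan2(e[1],e[0]))-90)%180)
E
python3 - <<'E'
from h import *
print(axes()[0])
im,W=cloud('wrist');cell(im,W,'wrist');save('w2.png',im)
im,W=cloud('top');cell(im,W,'top')
E
```

```text
clock: 6.15
tool_pos: [0.5377, 0.2246, 0.242]
eef_rot: [-0.545, 0.839, -0.0, 0.002]
wrist_force: [-1.7, -0.7, -1.2]
width: 0.0133
grip_force: 59.9
clock: 7.52
tool_pos: [0.5507, -0.0278, 0.2447]
eef_rot: [-0.481, 0.875, -0.048, -0.029]
wrist_force: [0.5, 0.8, -2.9]
width: 0.0127
grip_force: 59.9
[ 0.55065738 -0.0277983   0.24468095]
wrist ring 4822 ((0.5657625198364258, -0.20655043423175812), 0.040526021271944046) ((0.5661958456039429, -0.20486433804035187), (0.07385989278554916, 0.08088291436433792), 54.95179748535156)
red [[ 0.5755 -0.2376  0.1203]
 [ 0.5544 -0.1752  0.1203]]
mid [ 0.56495935 -0.20639649  0.12029999] cellx deg 18.704398028121574
top ring 652 ((0.5642520189285278, -0.20735526084899902), 0.04040253907442093) ((0.5650590062141418, -0.2071094959974289), (0.07827012240886688, 0.07917853444814682), 34.8329963684082)
red [[ 0.5759 -0.2377  0.1213]
 [ 0.5542 -0.1753  0.1217]]
mid [ 0.56502726 -0.2065182   0.1215171 ] cellx deg 19.173190451438813
```

View pics/w2.png

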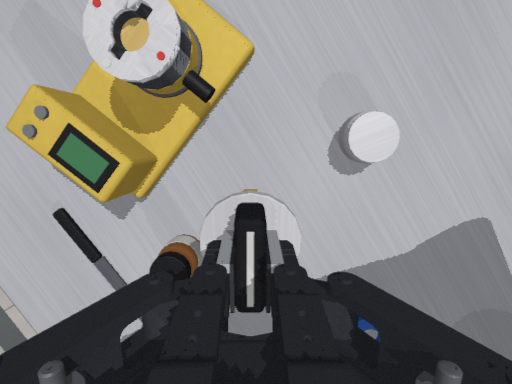

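The wrist view shows the plug held straight between the fingers, flange near (250,240). The ring is at about (132,35), with red dots at (97,3) and (160,56). The tool has tilted because joint 6 reached its limit, so I need to turn it upright and toward the cell. I'll work out that correction.

```bash
cat >> h.py <<'E'
def go(x,y,ang_y):
    p,R=axes();a=np.radians(ang_y)
    z=np.array([0,0,-1.]);yy=np.array([np.cos(a),np.sin(a),0]);T=np.stack([np.cross(yy,z),yy,z],1)
    # tilt first, then spin
    ay=np.arctan2(R[1,1],R[0,1]);y1=np.array([np.cos(ay),np.sin(ay),0]);R1=np.stack([np.cross(y1,z),y1,z],1)
    print('pos',np.round(p,4),'tooly',np.degrees(ay),'q',np.round(get_state()['joint_pos'],3))
    print('tilt rv',np.round(np.degrees(Ro.from_matrix(R.T@R1).as_rotvec()),2),'spin',np.round(np.degrees(Ro.from_matrix(R1.T@T).as_rotvec()),2))
    print('shift after, cm',np.round(100*T.T@[x-p[0],y-p[1],0],2))
E
python3 -c "
from h import *
go(.565,-.2065,108.7)"
```

```text
pos [ 0.5506 -0.0265  0.2445] tooly 147.79137525368594 q [-0.125  0.044  1.715 -0.114  1.374 -2.68 ]
tilt rv [-3.22 -5.54 -0.16] spin [ 0.    0.   39.09]
shift after, cm [  4.41 -17.51   0.  ]
```

```bash
python3 -m handwheel '[0,0,8,0,0,0,0,0,0,8,0,0,0,0,0,0,8,0,0,0,0,0,0,8,0,0,0,0,0,0,7,0,0,0,0,0,0,0,0,0,0,0]'
python3 -c "
from h import *
go(.565,-.2065,108.7)"
```

```text
clock: 8.38
tool_pos: [0.5506, -0.0259, 0.2444]
eef_rot: [-0.163, 0.985, -0.055, -0.011]
wrist_force: [-0.0, -0.2, -1.4]
width: 0.0131
grip_force: 59.8
pos [ 0.5506 -0.0259  0.2444] tooly 108.89243260006123 q [-0.124  0.044  1.715 -0.114  1.374 -2.001]
tilt rv [-5.99 -2.29 -0.12] spin [0.   0.   0.19]
shift after, cm [  4.42 -17.57   0.  ]
```

```bash
python3 -m handwheel '[-3,-1.15,0,0,0,0,0,-3,-1.15,-0.1,0,0,0,0,0,0,0,0,0,0,0,0,0,0,0.88,-3.5,0,0,0,0,0,0.88,-3.5,0,0,0,0,0,0.88,-3.5,0,0,0,0,0,0.88,-3.5,0,0,0,0,0,0.88,-3.5,0,0,0,0,0,0,0,0,0,0,0,0,0,0,0,0]'
python3 - <<'E'
from h import *
go(.565,-.2065,108.7)
im,W=cloud('wrist');save('w3.png',im)
p=axes()[0];zt=p[2]-.0465+.063
m=(np.hypot(W[...,0]-p[0],W[...,1]-p[1])<.04)&(abs(W[...,2]-(zt-.028))<.005)
q=W[m][:,:2].astype('f4');print('flange',len(q),W[m][:,2].mean() if len(q) else 0,cv2.minEnclosingCircle(q) if len(q) else 0)
i=im.astype(int)
m=(np.hypot(W[...,0]-p[0],W[...,1]-p[1])<.03)&(abs(W[...,2]-zt)<.006)&(i.min(2)>120)
q=W[m].astype('f4');print('line',len(q),q.mean(0) if len(q) else 0,cv2.minAreaRect(q[:,:2]) if len(q) else 0)
E
```

```text
clock: 9.62
tool_pos: [0.5652, -0.2057, 0.2442]
eef_rot: [-0.163, 0.987, 0.0, -0.0]
wrist_force: [-0.0, 0.4, -0.2]
width: 0.0129
grip_force: 59.9
pos [ 0.5652 -0.2057  0.2442] tooly 108.81402218836216 q [-0.48   0.162  1.585 -0.     1.396 -2.379]
tilt rv [ 0.01 -0.02  0.  ] spin [0.   0.   0.11]
shift after, cm [ 0.04 -0.07  0.  ]
flange 2803 0.23254879869954515 ((0.5645420551300049, -0.20653307437896729), 0.02695327438414097)Traceback (most recent call last):
  File "<stdin>", line 9, in <module>
cv2.error: OpenCV(4.12.0) /io/opencv/modules/imgproc/src/convhull.cpp:143: error: (-215:Assertion failed) total >= 0 && (depth == CV_32F || depth == CV_32S) in function 'convexHull'
```

View pics/w3.png

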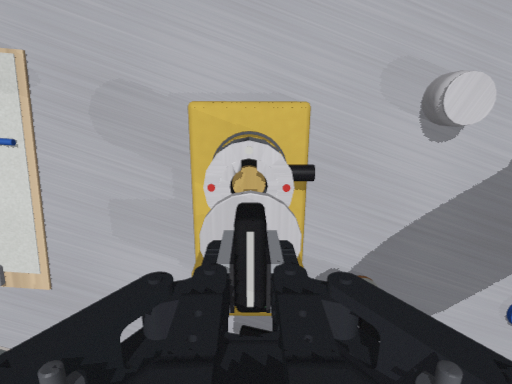

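The wrist view shows the flange centre over the ring axis within 0.5 mm, and the red dots at (211,188) and (287,188) lie square to the handle line. I descend to just above the notches, then ease in.

```bash
python3 -m handwheel '[0,0,0,0,0,3,0,0,0,0,0,0,3,0,0,0,0,0,0,1.5,0,0,0,0,0,0,1,0,0,0,0,0,0,0,0]'
python3 -m handwheel '[0,0,0,0,0,0.4,0,0,0,0,0,0,0.4,0,0,0,0,0,0,0.3,0,0,0,0,0,0,0,0]'
```

```text
clock: 10.3
tool_pos: [0.5652, -0.2061, 0.1594]
eef_rot: [-0.163, 0.987, 0.0, -0.0]
wrist_force: [0.9, -0.5, -1.4]
width: 0.0132
grip_force: 59.9
clock: 10.8
tool_pos: [0.565, -0.2064, 0.1482]
eef_rot: [-0.163, 0.987, 0.0, -0.0]
wrist_force: [-0.6, -0.1, -1.2]
width: 0.0127
grip_force: 59.9
```

```bash
python3 -m handwheel '[0,0,0,0,0,0.3,0,0,0,0,0,0,0.3,0,0,0,0,0,0,0.2,0,0,0,0,0,0,0,0]'
python3 -m handwheel '[0,0,0,0,0,0.2,0,0,0,0,0,0,0,0,0,0,0,0,0,0,0]'
```

```text
clock: 11.3
tool_pos: [0.5656, -0.2066, 0.1412]
eef_rot: [-0.163, 0.987, -0.0, 0.0]
wrist_force: [-2.3, 1.1, 5.8]
width: 0.0127
grip_force: 60.9
clock: 11.68
tool_pos: [0.5656, -0.2066, 0.1396]
eef_rot: [-0.163, 0.987, -0.0, 0.001]
wrist_force: [-3.3, 0.9, 7.4]
width: 0.0129
grip_force: 61.2
```

Force and height agree with about 2 mm still to go, and the lugs are through. I twist clockwise, which is +rz about the downward tool axis.

```bash
python3 -m handwheel '[0,0,0,0,0,0.1,0,0,0,9,0,0,0,0,0,0,9,0,0,0,0,0,0,9,0,0,0,0,0,0,9,0,0,0,0,0,0,9,0,0,0,0,0,0,0,0,0,0,0]'
python3 -m handwheel '[0,0,9,0,0,0,0,0,0,9,0,0,0,0,0,0,9,0,0,0,0,0,0,9,0,0,0,0,0,0,9,0,0,0,0,0,0,0,0,0,0,0]'
python3 -m handwheel '[0,0,0,0,0,0.1,0,0,0,0,0,0,0.1,0,0,0,0,0,0,0,0,0,0,0,0,0,0,0]'
```

```text
clock: 12.55
tool_pos: [0.5668, -0.2074, 0.1395]
eef_rot: [0.228, 0.974, -0.001, 0.002]
wrist_force: [-0.1, 0.3, 7.5]
width: 0.0128
grip_force: 61.1
clock: 13.3
tool_pos: [0.5667, -0.2074, 0.1394]
eef_rot: [0.583, 0.812, 0.0, 0.002]
wrist_force: [-0.8, -0.2, 6.8]
width: 0.0124
grip_force: 61.1
clock: 13.8
tool_pos: [0.5667, -0.2074, 0.1377]
eef_rot: [0.582, 0.813, 0.0, 0.002]
wrist_force: [-1.2, -0.2, 8.9]
width: 0.0129
grip_force: 61.4
```

```bash
python3 -m handwheel '[0,0,0,0,0,0.1,0,0,0,0,0,0,0.1,0,0,0,0,0,0,0,0,0,0,0,0,0,0,0]'
python3 - <<'E'
from h import *
go(.565,-.2065,18.7)
im,W=cloud('wrist');save('w4.png',im)
p=axes()[0]
for z in(.126,):
  m=(np.hypot(W[...,0]-.565,W[...,1]+.2065)<.0275)&(abs(W[...,2]-z)<.006)
  q=W[m];print('flange',len(q),np.median(q[:,2]),cv2.minEnclosingCircle(q[:,:2].astype('f4')))
m=(abs(np.hypot(W[...,0]-.565,W[...,1]+.2065)-.034)<.003)&(abs(W[...,2]-.12)<.005)
print('ring z',np.median(W[m][:,2]))
E
```

```text
clock: 14.3
tool_pos: [0.5669, -0.2075, 0.1375]
eef_rot: [0.582, 0.813, 0.0, 0.003]
wrist_force: [-4.8, 1.9, 19.0]
width: 0.013
grip_force: 62.9
pos [ 0.5669 -0.2075  0.1375] tooly 18.765268667584532 q [-4.810e-01  2.570e-01  1.681e+00 -1.000e-03  1.198e+00 -8.090e-01]
tilt rv [ 0.19  0.23 -0.  ] spin [0.   0.   0.07]
shift after, cm [ 0.16 -0.15  0.  ]
flange 2983 0.1257229454383014 ((0.5650518536567688, -0.20629924535751343), 0.027486952021718025)
ring z 0.11985224348660319
```

View pics/w4.png

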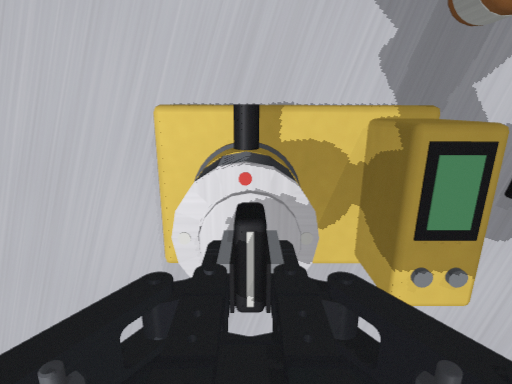

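The wrist view shows the handle bar pointing at the red dot (245,178). The flange top is 6 mm above the ring, which is the flange's own thickness, so the plug is fully home. The press is 19 N and the grip 63 N.

```bash
python3 -c "
from rig import *
print(job_done())"
```

```text
the job is handed in; nothing more can be done
None
```

The plug is fully home in the test cell, turned a quarter clockwise with its bar pointing at the red dots and still gripped and pressed (about 19 N); the job is handed in, but no verdict was returned, and I didn't re-measure the tin, jar and spatula at the end, though nothing was moved near them.

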